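# Lock the long coil section onto the tuner stack

## Robot

A 6-joint arm with a two-finger parallel gripper is mounted at the origin on the work surface. World frame = base frame: x ahead of the robot, y to its left, z up, the work surface at z = 0. Lengths are in m, angles in rad, forces in N, time in s.
With the tool pointing down it reaches from about 0.3 to 0.775 m from the base axis. Payload 14.6 kg.
Tool frame: the origin (TCP) lies midway between the tips of the shut fingers; the grasp point (between the pads) lies 19 mm behind it (ctrl.tcp_to_grasp is the distance from the TCP to the grasp point, in m); x points along the fingers, y is the direction in which the jaws open and shut, and the axes are right-handed (so a half turn about x gives the same grasp; the last joint's range is limited). The gripper opens to 94 mm and grips with 3 to 60 N. Pads are 16 mm wide; open, the fingers measure 119 mm over their backs; the gripper's body (75 mm by 177 mm) begins 78 mm behind the grasp point.
Start: joints at [1.053, 0.3, 1.521, -0, 1.321, -0.067], TCP at [0.24, 0.495, 0.205] pointing down, gripper open.
Joint ranges: [-3.03, 3.03], [-0.79, 2.21], [0.23, 2.52], [-1.04, 4.18], [0, 3.07], [-2.55, 2.55]. Speed limits (rad/s): [2.22, 2.22, 2.57, 3.14, 3.14, 3.14].

## Interface

Orientations are given as [roll, pitch, yaw] about the fixed x, y, z axes, in that order (R = Rz(yaw) Ry(pitch) Rx(roll)).
In Python, from station import ctrl gives the robot as it stands.
- The arm moves only by the tool jog_arm, never from a script. Its argument "rows" is one flat list of numbers, 7 for each row, row after row: the shift along the world's x, y, z in m, then the turn, a rotation vector about the world's x, y, z in degrees, then the closure, from 0 (fully open) to 1 (shut). A call has 1 to 8 rows; each row shifts and turns the commanded pose from where the row before left it; what a row does not reach is not made up. A row lasts 1/12 s, in which the tool goes at most 41.7 mm and 7.16 degrees, less where a joint would pass 70% of its speed; a pose out of reach is approached as far as the arm can. A call with a gripper value outside its range is refused whole. The fingers move at their own pace and stop on an object; "squeeze" is the grip in N (left out, the last holds). Time passes only in rows, so rows that do not move let the fingers close. It gives the time, the measured TCP pose, the force and the opening at its end, in the units of the state.
- ctrl.get_obs(): the state, without advancing time (a new reading comes with each control period).
- ctrl.camera(name): name is "scene" or "top" or "wrist"; returns (picture, depth): 400x640x3 uint8, red, green, blue; 400x640 float32, m along the optical axis (not along the pixel's ray), 0 where there is no reading.
- ctrl.camera_model(name): a dict with "K" (3x3 intrinsics, pixels), "extrinsics" (4x4, takes a point from camera to world coordinates). Camera axes: x right, y down, z forward; pixel columns grow to the right and rows downward; lengths in m; the calibration is good to about 2 mm. A picture is of the moment at which its call begins: read the wrist's pose just before it. camera_model takes no time and is no camera call; for the wrist camera it gives the pose at the moment of the call.
- ctrl.hand_in(): hands the job in, once; it reports no verdict.
The state is a dict: "time_s": time; "qpos": joint angles; "joint_vel": joint speeds; "tau": joint torques, N m; "ee_pos": TCP position; "eef_rot": TCP orientation; "force": force on the tool from outside, world axes, zero at the start; "moment": the same for the moment, N m; "grip_width": finger opening in m.
Only numpy, scipy, OpenCV 4.12 (cv2) and the standard library are available. Lean on these libraries where they do the work, as an engineer would, in place of code of your own. Each camera call takes 0.05 s, during which the arm holds its last target.

## Task

Build up the antenna tuner's coil: pick up the longer of the two loose coil sections, lower it over the lug bar of the base coil that is screwed to the bench, and give it a quarter turn clockwise (seen from above) so that the bayonet locks, sitting fully home and upright. Leave the shorter section where it stands, and do not touch the glass valves.

Things in the scene. Friction and masses are not known exactly. Their poses are not given: they have to be found in the camera images.
- long_coil_mid (a point): Centre of the long loose coil section, standing, 120 mm tall: black copper-wound cylinder 81 across, 90 tall, on top a brass lug bar 58 x 16 x 14 thick (bar centre 53 above this point, 23 above the black top: grip it there across the 16). z up, x along the bar. Underside, 60 below this point: slot 28 x 70 along the same x between two 12 mm lips, opening into a round socket 70 across, 34 deep.
- base_shoulder (a point): Axis of the fixed base coil at its black top, 50 mm above the bench; 81 across, same lug bar (centre 23, top 30 above here; x along it). A section drops over it when bars are parallel, either way round (spare 6 mm a side, 12 deg); home, its underside is at this height. It then turns 90 deg clockwise from above to a stop, locked with 4 mm free height; the other way is blocked at about 30 deg. Friction holds it.
- short_coil_mid (a point): Centre, half-way up, of the short loose coil section: same make and width as the long one but 85 mm tall overall (black part 55 mm). x along its lug bar, z up. Not wanted: leave it standing.
- valves: Two tall glass valves in white sockets on a grey chassis block 70 x 150 mm (x, y) fixed to the bench, 167 mm tall in all. Origin at the centre of the underside, valves 37 mm either side along y. Do not touch.
There are look-alikes about, which are no part of the job. Leave any blue, pink or turquoise look-alike of the part that bears long_coil_mid alone.

How it is judged:
By the outcome, as a careful person would: the job done as asked, in the order asked, and still so for the second after the job is handed in, with the robot touching nothing.
It also fails if it takes over 38 s, if anything falls off the work surface, if the arm or the gripper's body presses on something with over 40 N, if the wrist force passes 120 N, or if a joint passes its speed limit or range.

## Working session

There is one attempt and no reset: what is moved stays moved. The work goes in short steps, Python scripts to look and compute and a tool call to move; the robot and the scene stay as the last step left them, time stands still between calls to the robot, and variables do not carry over. Pictures are saved under pics/ and viewed, and the job is handed in when it is done.

Besides the shell and the picture viewer there is one more tool, called as name(argument=value, ...), one argument or row to a line, values as JSON. jog_arm: Moves the arm, as the interface text tells. Its arguments: {"type":"object","properties":{"rows":{"type":"array"},"squeeze":{"type":"number"}},"required":["rows"]}

```bash
ls; mkdir -p pics
cat > h.py <<'E'
import numpy as np, cv2
from station import ctrl
def snap(n,f):
    m=ctrl.camera_model(n); p,d=ctrl.camera(n); cv2.imwrite(f'pics/{f}.png',p[:,:,::-1]); np.savez(f'pics/{f}.npz',p=p,d=d,K=m['K'],E=m['extrinsics']); return p,d,np.array(m['K']),np.array(m['extrinsics'])
def load(f):
    z=np.load(f'pics/{f}.npz'); return z['p'],z['d'],z['K'],z['E']
def cloud(d,K,E):
    v,u=np.mgrid[:d.shape[0],:d.shape[1]]
    P=np.stack([(u-K[0,2])/K[0,0]*d,(v-K[1,2])/K[1,1]*d,d],-1)
    return P@E[:3,:3].T+E[:3,3]
def onz(u,v,z,K,E):
    r=E[:3,:3]@np.linalg.solve(K,[u,v,1.]); return E[:3,3]+r*(z-E[2,3])/r[2]
def proj(P,K,E):
    c=np.linalg.inv(E)@np.r_[P,1]; q=K@c[:3]; return q[:2]/q[2]
E
python3 - <<'E'
from h import *
for n in ('top','scene','wrist'):
    p,d,K,X=snap(n,n+'0'); print(n,K.tolist(),X.round(3).tolist(), (d>0).mean())
o=ctrl.get_obs(); print(o); print(ctrl.tcp_to_grasp)
E
```

```text
pics
top [[467.92457349953037, 0.0, 317.98350511254705], [0.0, 467.92457349953037, 197.60150001822814], [0.0, 0.0, 1.0]] [[-0.002, -0.994, 0.11, 0.407], [-1.0, 0.001, -0.012, 0.015], [0.011, -0.11, -0.994, 1.33], [0.0, 0.0, 0.0, 1.0]] 0.99616015625
scene [[480.8266968822315, 0.0, 323.71273942299], [0.0, 480.8266968822315, 190.48861887167192], [0.0, 0.0, 1.0]] [[-0.41, 0.594, -0.692, 1.32], [0.912, 0.273, -0.306, 0.358], [0.007, -0.756, -0.654, 0.831], [0.0, 0.0, 0.0, 1.0]] 0.99594921875
wrist [[303.1681530301383, 0.0, 318.15867045086884], [0.0, 303.1681530301383, 201.6738772915838], [0.0, 0.0, 1.0]] [[0.435, 0.873, 0.219, 0.176], [0.9, -0.421, -0.108, 0.526], [-0.002, 0.244, -0.97, 0.384], [0.0, 0.0, 0.0, 1.0]] 0.9959140625
{'time_s': 0.15, 'qpos': array([ 1.05341211e+00,  3.00331576e-01,  1.52142227e+00,  1.09917403e-05,
        1.32068501e+00, -6.66100181e-02]), 'joint_vel': array([ 0.00040707,  0.00120501, -0.00227077, -0.00137649, -0.00099895,
        0.0026424 ]), 'tau': array([ 6.77724292e-04, -5.31958652e+01, -3.52819097e+01,  7.08395778e-02,
        2.35077459e-02, -8.50511128e-05]), 'ee_pos': array([0.23952526, 0.49489272, 0.20503005]), 'eef_rot': array([-1.64998829,  1.56995006, -2.10076522]), 'force': array([0.3106688 , 0.05977619, 1.18926801]), 'moment': array([-0.01707815, -0.03285328, -0.02694829]), 'grip_width': 0.09395880018502112}
0.0188
```

View pics/top0.png

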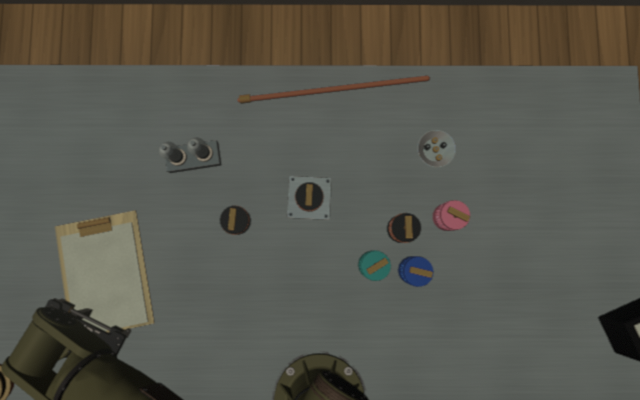

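View pics/scene0.png

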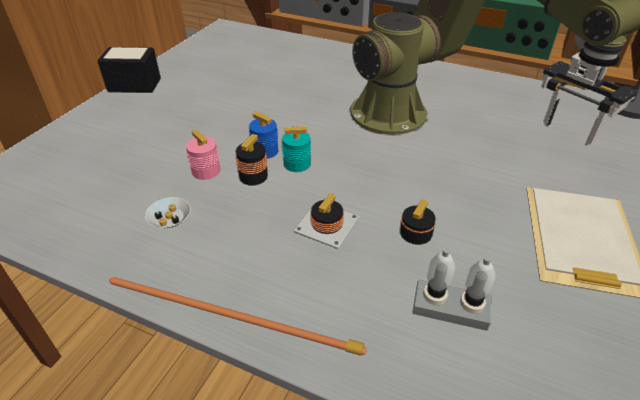

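View pics/wrist0.png

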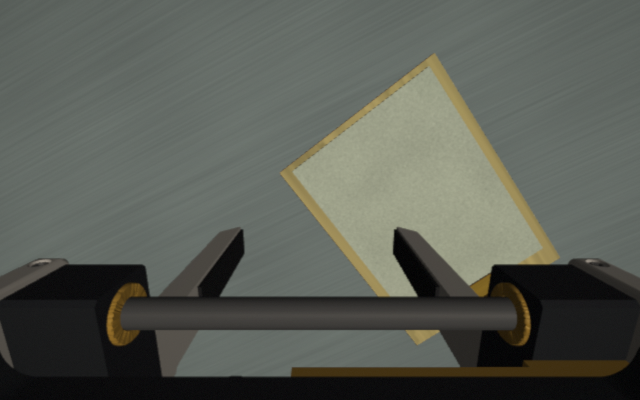

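Candidates are:
- the black long section, top (408,228) / scene (252,162)
- the black short section, top (235,219) / scene (418,222)
- the black base on a plate, top (309,195) / scene (327,213)
- the pink, blue and turquoise look-alikes, top (455,214), (417,271) and (375,265)

By description, the target is the tall black one at top (408,228).

Run:
```python
from h import *
for f,seeds in (('top0',{'long':(408,228),'short':(233,219),'base':(309,195),'blue':(420,272),'pink':(459,214),'turq':(377,267)}),('scene0',{'long':(249,144),'short':(421,209),'base':(328,203),'blue':(263,119),'pink':(200,139),'turq':(297,131)})):
    p,d,K,E=load(f); C=cloud(d,K,E)
    hsv=cv2.cvtColor(p,cv2.COLOR_RGB2HSV)
    m=((hsv[...,0]>12)&(hsv[...,0]<28)&(hsv[...,1]>110)&(hsv[...,2]>60)).astype('u1')
    n,l,st,ce=cv2.connectedComponentsWithStats(m)
    for k,(u,v) in seeds.items():
        i=l[v,u]; 
        if i==0: print(f,k,'miss',hsv[v,u]); continue
        P=C[l==i]; zt=np.percentile(P[:,2],90); T=P[abs(P[:,2]-zt)<.006]
        (cx,cy),(w,h),a=cv2.minAreaRect((T[:,:2]*1000).astype('f4'))
        B=np.array(cv2.boxPoints(((cx,cy),(w,h),a))); e=B[1]-B[0] if np.linalg.norm(B[1]-B[0])>np.linalg.norm(B[2]-B[1]) else B[2]-B[1]
        print(f,k,st[i].tolist(),'px',ce[i].round(1),'z90 %.4f med %.4f'%(zt,np.median(P[:,2])),'ctr',round(cx,1),round(cy,1),'wh',round(w,1),round(h,1),'yaw %.1f'%(np.degrees(np.arctan2(e[1],e[0]))%180))
p,_,_,_=load('top0'); q,_,_,_=load('scene0')
a=cv2.resize(p[180:300,340:490],(750,600),interpolation=2); cv2.imwrite('pics/c1.png',a[:,:,::-1])
a=cv2.resize(q[100:240,180:350],(728,600),interpolation=2); cv2.imwrite('pics/c2.png',a[:,:,::-1])
```

```text
top0 long [404, 216, 9, 23, 158] px [408.1 226.7] z90 0.1229 med 0.1198 ctr 464.9 -232.3 wh 16.1 54.5 yaw 179.9
top0 short [228, 208, 8, 22, 134] px [231.6 218.5] z90 0.0875 med 0.0842 ctr 489.0 231.1 wh 15.5 56.6 yaw 175.1
top0 base [306, 184, 7, 22, 130] px [308.7 194.2] z90 0.0829 med 0.0795 ctr 553.2 26.0 wh 13.5 57.2 yaw 179.9
top0 blue [411, 268, 21, 9, 94] px [420.9 271.8] z90 0.1232 med 0.1203 ctr 349.0 -262.2 wh 53.1 11.1 yaw 75.9
top0 pink [448, 207, 21, 14, 129] px [458.1 213.6] z90 0.1233 med 0.1202 ctr 498.0 -363.5 wh 55.6 15.0 yaw 63.3
top0 turq [368, 259, 19, 14, 105] px [377.1 265.6] z90 0.1232 med 0.1200 ctr 364.5 -149.8 wh 13.1 53.5 yaw 121.4
scene0 long [241, 134, 16, 18, 176] px [249.  143.4] z90 0.1201 med 0.1154 ctr 467.7 -230.5 wh 59.6 19.3 yaw 0.2
scene0 short [413, 199, 15, 21, 181] px [419.8 209.5] z90 0.0859 med 0.0837 ctr 490.3 233.9 wh 15.8 60.8 yaw 173.0
scene0 base [318, 194, 17, 19, 198] px [326.7 203.8] z90 0.0810 med 0.0780 ctr 556.1 29.3 wh 16.6 59.9 yaw 176.0
scene0 blue [253, 112, 18, 14, 127] px [261.9 118. ] z90 0.1205 med 0.1171 ctr 352.2 -258.0 wh 55.1 17.5 yaw 77.8
scene0 pink [192, 130, 15, 15, 117] px [199.4 137.1] z90 0.1203 med 0.1178 ctr 501.7 -361.4 wh 59.7 16.6 yaw 63.4
scene0 turq [285, 126, 22, 13, 164] px [295.5 130.4] z90 0.1200 med 0.1158 ctr 367.0 -147.1 wh 19.1 55.5 yaw 123.0
```

View pics/c2.png

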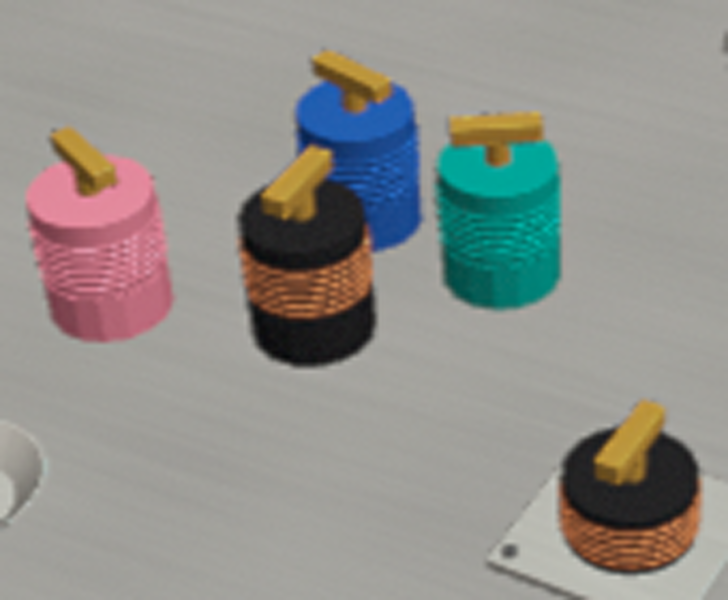

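View pics/c1.png

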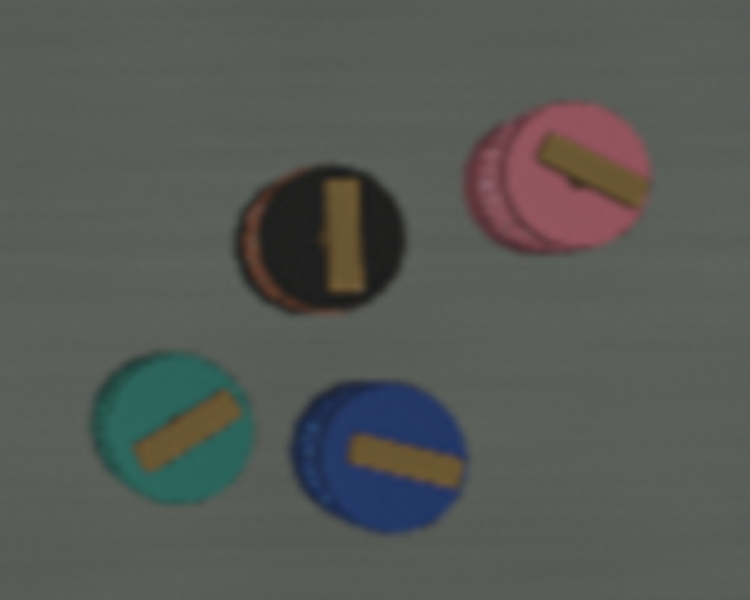

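The close crops show the tall black copper-wound section standing clear at c1 (340,235) / c2 (305,265), with its bar almost along world x. The look-alikes are coloured, so the choice stands. Top and scene agree on its bar: (0.466,-0.231), top at z≈0.12, as the text says. The jaws should end up at +90° so that joint 6 has room for the clockwise turn. I'll fly over the base first.

jog_arm(
  rows=[0.019,-0.029,0.002,0,0,1.6,0,0.019,-0.029,0.002,0,0,1.6,0,0.019,-0.029,0.002,0,0,1.6,0,0.019,-0.029,0.002,0,0,1.6,0,0.019,-0.029,0.002,0,0,1.6,0,0.019,-0.029,0.002,0,0,1.6,0,0.019,-0.029,0.002,0,0,1.6,0,0.019,-0.029,0.002,0,0,1.6,0],
)

```text
time_s: 0.82
ee_pos: [0.3921, 0.2615, 0.2215]
eef_rot: [-2.721, 1.571, -2.946]
force: [-0.2, 1.6, -0.2]
grip_width: 0.0937
```

jog_arm(
  rows=[0.019,-0.029,0.002,0,0,1.6,0,0.019,-0.029,0.002,0,0,1.6,0,0.019,-0.029,0.002,0,0,1.6,0,0.019,-0.029,0.002,0,0,1.6,0,0.019,-0.029,0.002,0,0,1.6,0,0.019,-0.029,0.002,0,0,1.6,0,0.019,-0.029,0.002,0,0,1.6,0,0,0,0,0,0,1.6,0],
)

```text
time_s: 1.48
ee_pos: [0.5266, 0.0558, 0.2352]
eef_rot: [-1.635, 1.57, -1.642]
force: [-0.0, -1.1, -0.1]
grip_width: 0.0938
```

```bash
cat >> h.py <<'E'
from scipy.spatial.transform import Rotation as Ro
def st():
    o=ctrl.get_obs(); R=Ro.from_euler('xyz',o['eef_rot']).as_matrix()
    print('t',round(o['time_s'],2),'p',o['ee_pos'].round(4),'xax',R[:,0].round(3),'yang %.2f'%np.degrees(np.arctan2(R[1,1],R[0,1])),'q',o['qpos'].round(2),'F',o['force'].round(1),'M',o['moment'].round(2),'w',round(o['grip_width'],4))
def bars(f):
    p,d,K,E=load(f); C=cloud(d,K,E); hsv=cv2.cvtColor(p,cv2.COLOR_RGB2HSV)
    m=((hsv[...,0]>12)&(hsv[...,0]<28)&(hsv[...,1]>110)&(hsv[...,2]>60)).astype('u1')
    n,l,s,ce=cv2.connectedComponentsWithStats(m)
    for i in range(1,n):
        if s[i,4]<60: continue
        P=C[l==i]; P=P[(P[:,2]>.04)&(P[:,2]<.26)]
        if len(P)<50: continue
        zt=np.percentile(P[:,2],80); T=P[abs(P[:,2]-zt)<.004]
        (cx,cy),(w,h),a=cv2.minAreaRect((T[:,:2]*1000).astype('f4'))
        B=np.array(cv2.boxPoints(((cx,cy),(w,h),a))); e=B[1]-B[0] if np.linalg.norm(B[1]-B[0])>np.linalg.norm(B[2]-B[1]) else B[2]-B[1]
        print(f,s[i].tolist(),'z80 %.4f'%zt,'ctr',round(cx,1),round(cy,1),'wh',round(w,1),round(h,1),'yaw %.1f'%((np.degrees(np.arctan2(e[1],e[0]))+90)%180-90))
E
python3 - <<'E'
from h import *
st(); snap('wrist','w1'); bars('w1')
E
```

```text
t 1.48 p [0.5266 0.0558 0.2352] xax [-0.    -0.001 -1.   ] yang 89.64 q [ 0.04  0.23  1.54 -0.    1.37 -1.53] F [-0.  -1.1 -0.1] M [ 0.01  0.05 -0.  ] w 0.0938
w1 [54, 0, 67, 48, 1860] z80 0.1202 ctr 365.1 -147.5 wh 17.2 57.3 yaw -57.7
w1 [2, 106, 50, 62, 1892] z80 0.1201 ctr 465.5 -230.5 wh 57.8 17.7 yaw 1.9
w1 [469, 128, 26, 55, 838] z80 0.0850 ctr 488.3 232.8 wh 16.6 57.8 yaw -4.9
w1 [287, 188, 16, 49, 735] z80 0.0802 ctr 553.6 28.2 wh 16.1 57.9 yaw -3.3
```

View pics/w1.png

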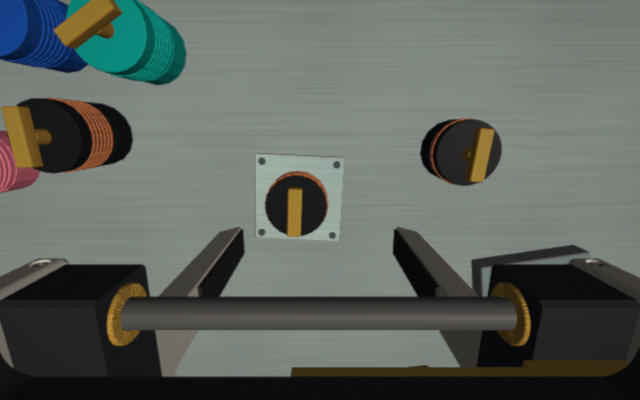

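The wrist view shows the base bar at (295,212) and the long section at (40,135). Base bar: (0.5536,0.0282), top 0.0802, yaw -3.3°. Long bar: (0.4655,-0.2305), top 0.1201, yaw +1.9°. Both agree with the other two views. Next I move over the long section.

jog_arm(
  rows=[-0.0076,-0.0358,-0.003,0,0,0.3,0,-0.0076,-0.0358,-0.003,0,0,0.3,0,-0.0076,-0.0358,-0.003,0,0,0.3,0,-0.0076,-0.0358,-0.003,0,0,0.3,0,-0.0076,-0.0358,-0.003,0,0,0.3,0,-0.0076,-0.0358,-0.003,0,0,0.3,0,-0.0076,-0.0358,-0.003,0,0,0.3,0,-0.0076,-0.0358,-0.003,0,0,0.3,0],
)

```text
time_s: 2.2
ee_pos: [0.4631, -0.2273, 0.2113]
eef_rot: [1.512, 1.571, 1.55]
force: [1.3, -0.5, 0.0]
grip_width: 0.094
```

jog_arm(
  rows=[0,0,0,0,0,0,0,0,0,0,0,0,0,0],
)

```text
time_s: 2.37
ee_pos: [0.4633, -0.2269, 0.211]
eef_rot: [2.43, 1.57, 2.465]
force: [0.3, 1.5, -0.0]
grip_width: 0.0938
```

Run:
```python
from h import *
st(); snap('wrist','w2'); bars('w2')
```

```text
t 2.37 p [ 0.4633 -0.2269  0.211 ] xax [-0.001  0.001 -1.   ] yang 92.01 q [-0.53  0.22  1.61  0.    1.31 -2.13] F [ 0.3  1.5 -0. ] M [ 0.04 -0.03  0.05] w 0.0938
w2 [248, 52, 69, 38, 1378] z80 0.1203 ctr 349.5 -260.6 wh 57.0 15.3 yaw 76.3
w2 [380, 70, 68, 49, 1299] z80 0.1201 ctr 364.4 -148.6 wh 15.7 57.4 yaw -58.5
w2 [304, 175, 19, 61, 1086] z80 0.1201 ctr 465.2 -230.9 wh 58.3 15.6 yaw 1.5
w2 [143, 213, 64, 42, 1320] z80 0.1201 ctr 498.0 -362.0 wh 57.9 16.6 yaw 63.7
w2 [538, 254, 16, 11, 137] z80 0.0797 ctr 528.5 29.0 wh 8.6 16.8 yaw -87.4
```

View pics/w2.png

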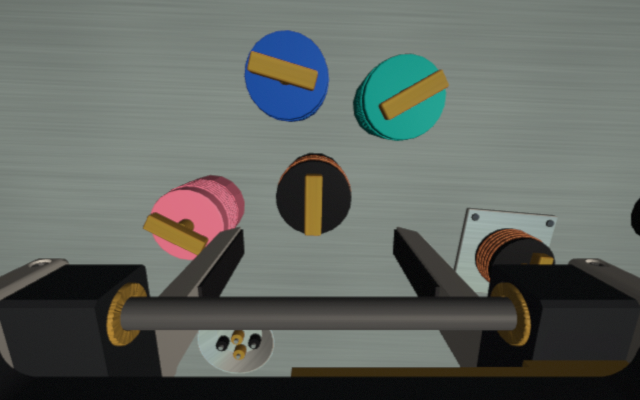

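The target bar is at (313,205), centred between the fingers. Its colour is black and copper, and the neighbours clear the fingers. Descending.

jog_arm(
  rows=[0.001,-0.002,-0.02,0,0,-0.2,0,0.001,-0.002,-0.02,0,0,-0.2,0,0,0,-0.02,0,0,0,0,0,0,-0.02,0,0,0,0,0,0,-0.02,0,0,0,0,0,0,-0.009,0,0,0,0,0,0,-0.005,0,0,0,0,0,0,0,0,0,0,0],
)

```text
time_s: 3.08
ee_pos: [0.466, -0.2294, 0.0972]
eef_rot: [2.519, 1.57, 2.551]
force: [0.4, 0.6, -0.5]
grip_width: 0.0939
```

Run:
```python
from h import *
st(); snap('wrist','w3'); bars('w3')
```

```text
t 3.08 p [ 0.466  -0.2294  0.0972] xax [-0.001  0.    -1.   ] yang 91.83 q [-0.53  0.35  1.72  0.    1.07 -2.13] F [ 0.4  0.6 -0.5] M [ 0.06 -0.06 -0.02] w 0.0939
w3 [196, 0, 125, 60, 4230] z80 0.1203 ctr 349.4 -260.3 wh 57.6 15.7 yaw 76.2
w3 [432, 19, 122, 90, 4210] z80 0.1201 ctr 364.2 -148.3 wh 15.8 59.1 yaw -58.8
w3 [300, 200, 31, 97, 2795] z80 0.1201 ctr 463.3 -231.2 wh 55.2 16.0 yaw 0.7
w3 [106, 283, 41, 63, 1236] z80 0.2146 ctr 443.2 -277.6 wh 15.1 3.1 yaw 1.4
w3 [511, 286, 20, 60, 416] z80 0.2153 ctr 439.9 -181.4 wh 14.5 2.8 yaw 3.2
w3 [292, 368, 179, 8, 995] z80 0.2221 ctr 446.7 -215.9 wh 3.2 38.7 yaw -87.8
```

View pics/w3.png

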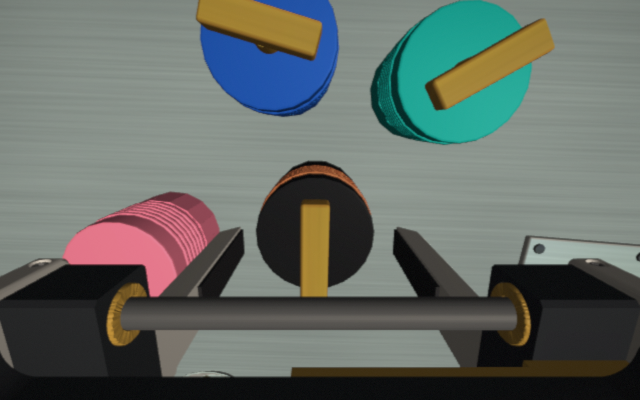

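The bar sits between the open fingers at (315,245), about 1.5 mm off centre. I'll trim that and close.

jog_arm(
  rows=[0,-0.0015,0,0,0,-0.5,0.5,0,0,0,0,0,0,1,0,0,0,0,0,0,1,0,0,0,0,0,0,1,0,0,0,0,0,0,1,0,0,0,0,0,0,1,0,0,0,0,0,0,1,0,0,0,0,0,0,1],
  squeeze=55,
)

```text
time_s: 3.8
ee_pos: [0.4658, -0.2319, 0.0974]
eef_rot: [2.84, 1.571, 2.862]
force: [0.1, 0.6, 0.3]
grip_width: 0.044
```

jog_arm(
  rows=[0,0,0,0,0,0,1,0,0,0,0,0,0,1,0,0,0,0,0,0,1],
)

```text
time_s: 4.05
ee_pos: [0.4658, -0.2319, 0.0974]
eef_rot: [-2.961, 1.571, -2.939]
force: [-0.3, -0.2, 0.1]
grip_width: 0.024
```

Run:
```python
from h import *
st()
```

```text
t 4.05 p [ 0.4658 -0.2319  0.0974] xax [-0. -0. -1.] yang 91.27 q [-0.53  0.35  1.72 -0.    1.07 -2.13] F [-0.3 -0.2  0.1] M [ 0.07 -0.02 -0.  ] w 0.024
```

jog_arm(
  rows=[0,0,0,0,0,0,1,0,0,0,0,0,0,1,0,0,0,0,0,0,1,0,0,0,0,0,0,1,0,0,0,0,0,0,1],
)

```text
time_s: 4.47
ee_pos: [0.4658, -0.2319, 0.0975]
eef_rot: [-0.928, 1.571, -0.906]
force: [0.7, -0.6, 0.3]
grip_width: 0.0155
```

jog_arm(
  rows=[0,0,0.005,0,0,0,1,0,0,0.01,0,0,0,1,0,0,0.015,0,0,0,1,0,0,0.02,0,0,0,1,0,0,0.02,0,0,0,1,0,0,0.02,0,0,0,1,0,0,0.02,0,0,0,1,0,0,0.0,0,0,0,1],
)

```text
time_s: 5.13
ee_pos: [0.4669, -0.2325, 0.2118]
eef_rot: [-0.559, 1.565, -0.537]
force: [-0.1, -0.3, -4.0]
grip_width: 0.0157
```

Run:
```python
from h import *
st(); snap('scene','s1'); snap('wrist','w4'); bars('w4'); bars('s1')
```

```text
t 5.13 p [ 0.4669 -0.2325  0.2118] xax [ 0.005 -0.003 -1.   ] yang 91.27 q [-0.53  0.23  1.6  -0.    1.31 -2.13] F [-0.1 -0.3 -4. ] M [-0.02 -0.07 -0.05] w 0.0157
w4 [252, 48, 70, 38, 1416] z80 0.1202 ctr 349.5 -260.6 wh 57.0 15.5 yaw 75.8
w4 [386, 63, 69, 51, 1336] z80 0.1202 ctr 364.5 -149.0 wh 15.5 56.9 yaw -58.2
w4 [304, 200, 30, 97, 2745] z80 0.2320 ctr 463.8 -231.6 wh 55.0 16.1 yaw 1.0
w4 [149, 212, 64, 42, 1313] z80 0.1202 ctr 498.3 -362.3 wh 57.9 16.9 yaw 62.6
w4 [535, 249, 27, 48, 714] z80 0.0799 ctr 551.5 27.7 wh 17.3 55.1 yaw -2.3
s1 [0, 0, 223, 153, 16949] z80 0.1613 ctr 123.6 -1328.3 wh 58.8 273.3 yaw -10.5
s1 [470, 0, 170, 92, 6430] z80 0.2371 ctr -315.3 384.9 wh 158.2 791.7 yaw -34.0
s1 [373, 3, 20, 12, 171] z80 0.1307 ctr -551.8 -218.6 wh 74.8 26.8 yaw 88.4
s1 [472, 6, 35, 23, 611] z80 0.1752 ctr -551.4 191.1 wh 116.4 20.2 yaw 89.4
s1 [236, 99, 13, 15, 113] z80 0.2334 ctr 479.3 -230.4 wh 36.4 16.9 yaw 8.7
s1 [260, 114, 11, 12, 75] z80 0.1200 ctr 354.9 -246.5 wh 34.3 17.0 yaw 69.6
s1 [285, 126, 22, 13, 164] z80 0.1194 ctr 366.1 -147.1 wh 19.9 55.8 yaw -61.3
s1 [192, 130, 15, 15, 117] z80 0.1195 ctr 501.4 -361.7 wh 62.6 16.5 yaw 60.9
s1 [318, 194, 17, 19, 195] z80 0.0800 ctr 557.1 28.0 wh 16.7 57.8 yaw -3.6
s1 [413, 199, 15, 21, 181] z80 0.0853 ctr 490.5 233.7 wh 15.5 58.0 yaw -4.9
```

View pics/s1.png

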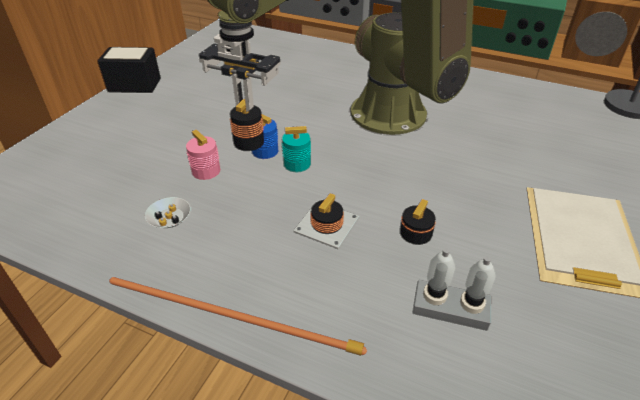

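View pics/w4.png

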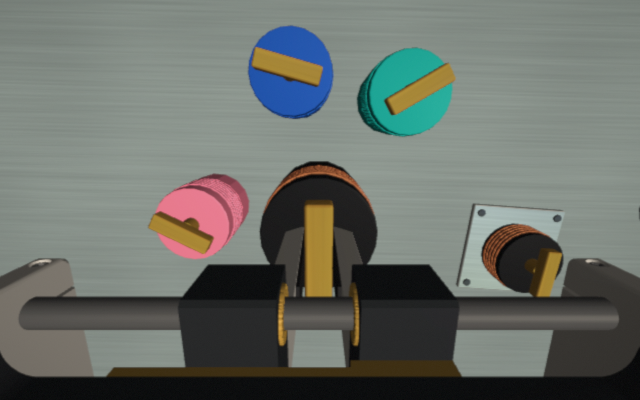

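```bash
cat >> h.py <<'E'
def tilt(f,zlo,zhi,box,ctr,rad):
    # plane fit of the bar top (brass) and of the black top seen in wrist view
    p,d,K,E=load(f); C=cloud(d,K,E); hsv=cv2.cvtColor(p,cv2.COLOR_RGB2HSV)
    br=((hsv[...,0]>12)&(hsv[...,0]<28)&(hsv[...,1]>110)&(hsv[...,2]>60))
    u0,v0,u1,v1=box; s=np.zeros(br.shape,bool); s[v0:v1,u0:u1]=1
    for nm,m,h in (('bar',br,0),('blk',(p.max(-1)<60),0)):
        q=m&s&(C[...,2]>zlo[nm])&(C[...,2]<zhi[nm])&(np.hypot(C[...,0]-ctr[0],C[...,1]-ctr[1])<rad)
        P=C[cv2.erode(q.astype('u1'),np.ones((3,3)))>0]
        if len(P)<30: print(nm,len(P)); continue
        for _ in range(3):
            A=np.c_[P[:,:2]-np.array(ctr),np.ones(len(P))]; x=np.linalg.lstsq(A,P[:,2],rcond=None)[0]; r=P[:,2]-A@x; P=P[abs(r)<max(.001,2*r.std())]
        print(nm,len(P),'slope deg x,y',np.degrees(x[:2]).round(2),'z at ctr %.4f'%x[2],'rms',r.std().round(5))
E
python3 - <<'E'
from h import *
tilt('w4',{'bar':.22,'blk':.19},{'bar':.245,'blk':.215},(255,160,385,300),(.466,-.2315),.042)
E
```

```text
bar 2122 slope deg x,y [ 0.24 -0.02] z at ctr 0.2315 rms 0.00053
blk 4006 slope deg x,y [ 0.41 -0.13] z at ctr 0.2016 rms 0.00054
```

The part is held upright to within 0.4°, with its black top at z 0.2016, so its underside is about 0.11. Carrying it to above the base.

jog_arm(
  rows=[0.005,0.014,0,0,0,0,1,0.0088,0.026,0,0,0,-0.5,1,0.0088,0.026,0,0,0,-0.6,1,0.0088,0.026,0,0,0,-0.6,1,0.0088,0.026,0,0,0,-0.6,1,0.0088,0.026,0,0,0,-0.6,1,0.0088,0.026,0,0,0,-0.6,1,0.0088,0.026,0,0,0,-0.6,1],
  squeeze=60,
)

```text
time_s: 5.9
ee_pos: [0.532, -0.0344, 0.2057]
eef_rot: [3.062, 1.568, 3.012]
force: [-0.5, -0.5, -3.8]
grip_width: 0.0153
```

jog_arm(
  rows=[0.0088,0.026,0,0,0,-0.5,1,0.0088,0.026,0,0,0,0,1,0.004,0.012,0,0,0,0,1,0,0,0,0,0,0,1,0,0,0,0,0,0,1,0,0,0,0,0,0,1],
)

```text
time_s: 6.4
ee_pos: [0.5536, 0.0273, 0.2067]
eef_rot: [-2.875, 1.569, -2.933]
force: [-0.3, -0.2, -5.0]
grip_width: 0.0157
```

Run:
```python
from h import *
st(); snap('wrist','w5'); bars('w5'); st()
tilt('w5',{'bar':.21,'blk':.18},{'bar':.245,'blk':.215},(255,160,385,300),(.554,.028),.042)
```

```text
t 6.4 p [0.5536 0.0273 0.2067] xax [-0.001 -0.    -1.   ] yang 86.65 q [-0.02  0.31  1.51 -0.    1.33 -1.53] F [-0.3 -0.2 -5. ] M [-0.02  0.01 -0.05] w 0.0157
w5 [46, 0, 44, 18, 448] z80 0.1198 ctr 381.3 -163.4 wh 21.5 9.5 yaw 89.2
w5 [514, 87, 27, 63, 1085] z80 0.0850 ctr 488.5 232.9 wh 17.4 57.8 yaw -5.8
w5 [304, 200, 30, 98, 2758] z80 0.2294 ctr 551.2 28.0 wh 16.2 55.0 yaw -3.7
t 6.45 p [0.5537 0.0271 0.207 ] xax [-0.001 -0.    -1.   ] yang 86.61 q [-0.02  0.31  1.51 -0.    1.33 -1.53] F [-0.5 -0.3 -3.7] M [ 0.06 -0.05  0.02] w 0.0157
bar 2127 slope deg x,y [ 0.01 -0.26] z at ctr 0.2289 rms 0.00055
blk 3987 slope deg x,y [-0.   -0.06] z at ctr 0.1990 rms 0.00054
```

View pics/w5.png

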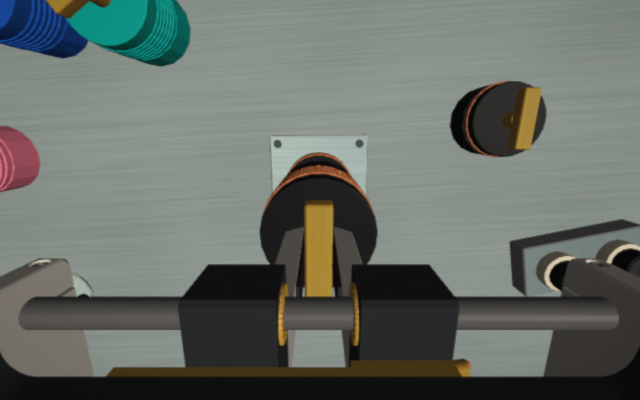

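The held bar is over the base and parallel to it (yaw -3.5°), upright, with underside about 0.109. Lowering first to about 0.068 (12 mm over the bar) and checking the force.

jog_arm(
  rows=[0.0005,0.0005,-0.01,0,0,0,1,0.0005,0.0005,-0.012,0,0,0,1,0,0,-0.006,0,0,0,1,0,0,-0.005,0,0,0,1,0,0,-0.004,0,0,0,1,0,0,-0.004,0,0,0,1,0,0,0,0,0,0,1],
)

```text
time_s: 7.03
ee_pos: [0.5548, 0.0291, 0.1656]
eef_rot: [-3.098, 1.57, 3.127]
force: [-0.1, 0.3, -4.0]
grip_width: 0.0152
```

Run:
```python
from h import *
st()
```

```text
t 7.03 p [0.5548 0.0291 0.1656] xax [-0.001  0.    -1.   ] yang 86.67 q [-0.01  0.35  1.55  0.    1.24 -1.53] F [-0.1  0.3 -4. ] M [ 0.04  0.03 -0.03] w 0.0152
```

No contact, and the part is over the bar. Lowering the rest of the way in small steps.

jog_arm(
  rows=[0,0,-0.004,0,0,0,1,0,0,-0.004,0,0,0,1,0,0,-0.003,0,0,0,1,0,0,-0.002,0,0,0,1,0,0,-0.001,0,0,0,1,0,0,0,0,0,0,1],
)

```text
time_s: 7.53
ee_pos: [0.555, 0.0291, 0.1522]
eef_rot: [-3.089, 1.571, 3.136]
force: [0.6, -0.9, -4.9]
grip_width: 0.0155
```

jog_arm(
  rows=[0,0,-0.001,0,0,0,1,0,0,-0.001,0,0,0,1,0,0,0,0,0,0,1],
)

```text
time_s: 7.78
ee_pos: [0.555, 0.0292, 0.1503]
eef_rot: [-2.935, 1.571, -2.993]
force: [0.7, -0.5, -4.2]
grip_width: 0.0154
```

jog_arm(
  rows=[0,0,-0.001,0,0,0,1,0,0,-0.0005,0,0,0,1,0,0,0,0,0,0,1],
)

```text
time_s: 8.03
ee_pos: [0.555, 0.0291, 0.1488]
eef_rot: [3.008, 1.571, 2.95]
force: [0.3, 0.8, -3.7]
grip_width: 0.0153
```

Run:
```python
from h import *
st(); snap('scene','s2'); snap('wrist','w6'); bars('w6')
tilt('w6',{'bar':.15,'blk':.12},{'bar':.19,'blk':.16},(255,160,385,300),(.554,.028),.042)
p=load('s2')[0]; cv2.imwrite('pics/s2c.png',cv2.resize(p[80:280,230:480],(750,600),interpolation=2)[:,:,::-1])
```

```text
t 8.03 p [0.555  0.0291 0.1488] xax [-0.  0. -1.] yang 86.67 q [-0.01  0.36  1.57  0.    1.21 -1.53] F [ 0.3  0.8 -3.7] M [-0.04 -0.    0.02] w 0.0153
w6 [557, 76, 37, 78, 1638] z80 0.0849 ctr 488.2 232.5 wh 17.3 57.0 yaw -5.0
w6 [304, 200, 30, 97, 2754] z80 0.1716 ctr 552.6 29.8 wh 16.1 54.9 yaw -3.5
w6 [277, 283, 12, 63, 448] z80 0.2594 ctr 532.2 22.6 wh 1.3 19.5 yaw -3.5
bar 2159 slope deg x,y [ 0.08 -0.17] z at ctr 0.1711 rms 0.00054
blk 4039 slope deg x,y [ 0.14 -0.09] z at ctr 0.1412 rms 0.00054
```

View pics/s2c.png

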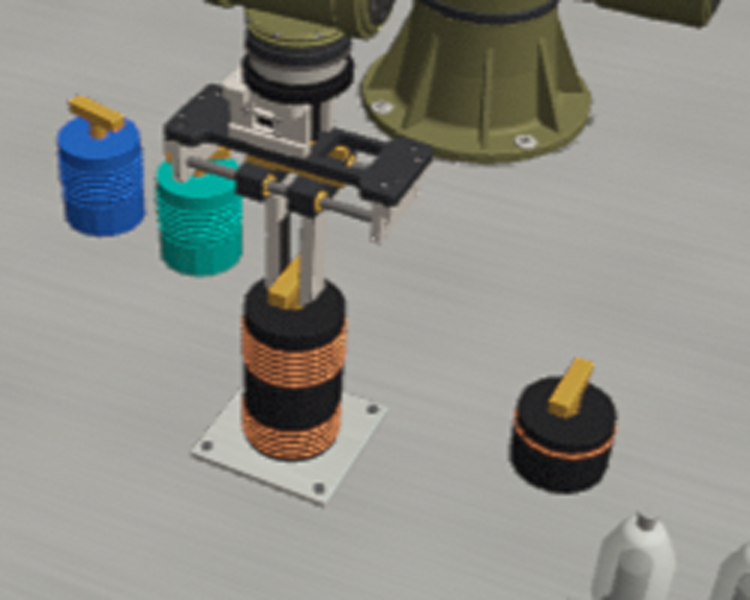

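The section sits over the base, stacked in line at (293,370). Its bar top is at 0.171, so about 1 mm from home. Lowering by half-millimetres until the force shows contact.

jog_arm(
  rows=[0,0,-0.0005,0,0,0,1,0,0,-0.0005,0,0,0,1,0,0,0,0,0,0,1],
)

```text
time_s: 8.38
ee_pos: [0.555, 0.0291, 0.1478]
eef_rot: [-2.76, 1.571, -2.818]
force: [-0.1, -0.3, -5.0]
grip_width: 0.0156
```

jog_arm(
  rows=[0,0,-0.0005,0,0,0,1,0,0,0,0,0,0,1],
)

```text
time_s: 8.55
ee_pos: [0.5551, 0.0291, 0.1475]
eef_rot: [-0.086, 1.571, -0.144]
force: [0.7, 0.1, -3.0]
grip_width: 0.0156
```

jog_arm(
  rows=[0,0,-0.0005,0,0,0,1,0,0,0,0,0,0,1],
)

```text
time_s: 8.72
ee_pos: [0.5552, 0.0291, 0.1474]
eef_rot: [0.015, 1.57, -0.043]
force: [-1.8, -0.7, 2.2]
grip_width: 0.0156
```

Contact: Fz went from -4 to +2 N, so it is home. I'll lift 1 mm, inside the 4 mm free height, to take the friction off, then turn clockwise.

jog_arm(
  rows=[0,0,0.001,0,0,0,1,0,0,0,0,0,-3,1,0,0,0,0,0,-4,1,0,0,0,0,0,-4,1,0,0,0,0,0,-4,1],
)

```text
time_s: 9.13
ee_pos: [0.5549, 0.0291, 0.1476]
eef_rot: [-2.793, 1.57, -3.117]
force: [-0.3, -0.6, -4.2]
grip_width: 0.0154
```

Run:
```python
from h import *
st()
```

```text
t 9.13 p [0.5549 0.0291 0.1476] xax [-0.001 -0.    -1.   ] yang 71.47 q [-0.01  0.37  1.57 -0.    1.2  -1.26] F [-0.3 -0.6 -4.2] M [ 0.02 -0.02 -0.01] w 0.0154
```

jog_arm(
  rows=[0,0,0,0,0,-5,1,0,0,0,0,0,-5,1,0,0,0,0,0,-5,1,0,0,0,0,0,-5,1,0,0,0,0,0,-5,1,0,0,0,0,0,-5,1,0,0,0,0,0,-5,1],
)

```text
time_s: 9.72
ee_pos: [0.5549, 0.0292, 0.1476]
eef_rot: [-2.235, 1.57, 3.114]
force: [-0.3, 0.5, -4.7]
grip_width: 0.0152
```

Run:
```python
from h import *
st()
```

```text
t 9.72 p [0.5549 0.0292 0.1476] xax [-0.001  0.    -1.   ] yang 36.43 q [-0.01  0.37  1.57  0.    1.2  -0.65] F [-0.3  0.5 -4.7] M [-0.06 -0.02 -0.03] w 0.0152
```

jog_arm(
  rows=[0,0,0,0,0,-5,1,0,0,0,0,0,-5,1,0,0,0,0,0,-5,1,0,0,0,0,0,-5,1,0,0,0,0,0,-5,1,0,0,0,0,0,-5,1,0,0,0,0,0,-4,1,0,0,0,0,0,0,1],
)

```text
time_s: 10.38
ee_pos: [0.5549, 0.0292, 0.1477]
eef_rot: [-1.736, 1.57, 3.019]
force: [-0.1, -0.4, -5.3]
grip_width: 0.0153
```

Run:
```python
from h import *
st()
```

```text
t 10.38 p [0.5549 0.0292 0.1477] xax [-0.  0. -1.] yang 2.48 q [-0.01  0.37  1.57  0.    1.2  -0.06] F [-0.1 -0.4 -5.3] M [-0.04  0.04 -0.05] w 0.0153
```

Now about 84° turned, still free. I'll approach the stop in small steps and watch the moment.

jog_arm(
  rows=[0,0,0,0,0,-2,1,0,0,0,0,0,-2,1,0,0,0,0,0,-1,1,0,0,0,0,0,0,1],
)

```text
time_s: 10.72
ee_pos: [0.555, 0.0289, 0.1478]
eef_rot: [-0.153, 1.57, -1.763]
force: [0.3, -2.1, -5.7]
grip_width: 0.0152
```

```bash
python3 -c "
from h import *
st()"
```

```text
t 10.72 p [0.555  0.0289 0.1478] xax [-0.    -0.001 -1.   ] yang -2.26 q [-0.01  0.37  1.57 -0.    1.2   0.03] F [ 0.3 -2.1 -5.7] M [-0.7  -0.1   0.06] w 0.0152
```

jog_arm(
  rows=[0,0,0,0,0,-1,1,0,0,0,0,0,-0.5,1,0,0,0,0,0,0,1],
)

```text
time_s: 10.97
ee_pos: [0.555, 0.0288, 0.1479]
eef_rot: [-0.08, 1.57, -1.718]
force: [1.3, -4.7, -4.1]
grip_width: 0.0156
```

```bash
python3 -c "
from h import *
st()"
```

```text
t 10.97 p [0.555  0.0288 0.1479] xax [-0.    -0.001 -1.   ] yang -3.83 q [-0.01  0.37  1.57 -0.    1.2   0.05] F [ 1.3 -4.7 -4.1] M [-1.26 -0.17  0.14] w 0.0156
```

The stop is being felt (Fy -4.7 N, Mz rising). One small step more to confirm.

jog_arm(
  rows=[0,0,0,0,0,-1,1,0,0,0,0,0,0,1],
)

```text
time_s: 11.13
ee_pos: [0.555, 0.0287, 0.148]
eef_rot: [0.179, 1.57, -1.477]
force: [-0.3, -5.7, -4.2]
grip_width: 0.0151
```

Run:
```python
from h import *
st(); snap('wrist','w7'); bars('w7')
tilt('w7',{'bar':.15,'blk':.12},{'bar':.19,'blk':.16},(240,150,400,300),(.554,.028),.042)
```

```text
t 11.13 p [0.555  0.0287 0.148 ] xax [ 0.    -0.001 -1.   ] yang -4.88 q [-0.01  0.37  1.57 -0.    1.2   0.07] F [-0.3 -5.7 -4.2] M [-1.51 -0.06  0.21] w 0.0151
w7 [303, 200, 30, 97, 2774] z80 0.1708 ctr 555.2 31.4 wh 54.9 15.8 yaw 85.6
w7 [349, 283, 11, 63, 405] z80 0.2591 ctr 565.6 51.3 wh 18.9 1.2 yaw 85.1
bar 2139 slope deg x,y [ 0.27 -1.07] z at ctr 0.1703 rms 0.00054
blk 4001 slope deg x,y [ 0.06 -1.15] z at ctr 0.1404 rms 0.00055
```

View pics/w7.png

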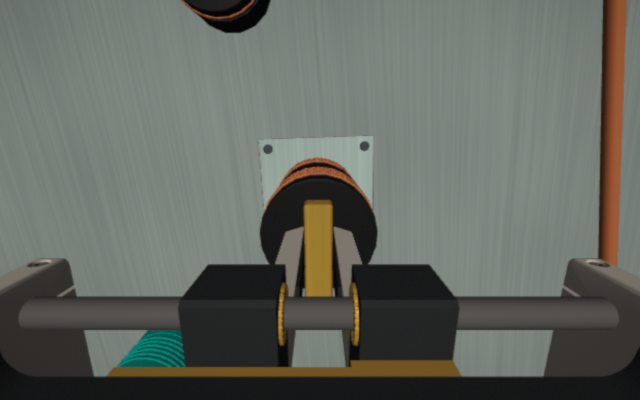

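It is at the stop: further turning only leans the part 1.1° in the pads. The picture shows the bar at (318,245) in line with the jaws, bar yaw 85.6° against base -3.3°. I'll ease back 1°, lower onto the shoulder and release.

jog_arm(
  rows=[0,0,0,0,0,1,1,0,0,-0.0005,0,0,0,1,0,0,-0.0005,0,0,0,1,0,0,0,0,0,0,1],
)

```text
time_s: 11.52
ee_pos: [0.5553, 0.0289, 0.1478]
eef_rot: [1.188, 1.57, -0.45]
force: [-1.5, -5.9, 3.7]
grip_width: 0.0156
```

Run:
```python
from h import *
st()
```

```text
t 11.52 p [0.5553 0.0289 0.1478] xax [ 0.001 -0.001 -1.   ] yang -3.85 q [-0.01  0.37  1.57 -0.    1.2   0.05] F [-1.5 -5.9  3.7] M [-1.36  0.53  0.16] w 0.0156
```

Contact with the shoulder (Fz +3.7 N). Loosening the grip so it settles.

jog_arm(
  rows=[0,0,0,0,0,0,0.75,0,0,0,0,0,0,0.75,0,0,0,0,0,0,0.75,0,0,0,0,0,0,0.7,0,0,0,0,0,0,0.7],
  squeeze=10,
)

```text
time_s: 11.93
ee_pos: [0.555, 0.0293, 0.1469]
eef_rot: [-3.006, 1.571, 1.64]
force: [0.6, 0.5, -0.6]
grip_width: 0.0279
```

Run:
```python
from h import *
st(); snap('wrist','w8'); bars('w8')
tilt('w8',{'bar':.15,'blk':.12},{'bar':.19,'blk':.16},(240,150,400,300),(.554,.028),.042)
```

```text
t 11.93 p [0.555  0.0293 0.1469] xax [-0.  0. -1.] yang -3.83 q [-0.01  0.37  1.57  0.    1.2   0.05] F [ 0.6  0.5 -0.6] M [-0.13  0.05  0.03] w 0.0279
w8 [304, 203, 30, 94, 2672] z80 0.1702 ctr 555.2 31.1 wh 52.7 15.8 yaw 86.1
w8 [250, 283, 15, 63, 456] z80 0.2593 ctr 542.1 56.9 wh 12.9 1.2 yaw 89.4
w8 [372, 283, 15, 63, 501] z80 0.2592 ctr 571.5 52.6 wh 17.2 1.5 yaw 85.3
bar 2064 slope deg x,y [ 0.56 -0.15] z at ctr 0.1697 rms 0.00057
blk 3898 slope deg x,y [ 0.02 -0.14] z at ctr 0.1398 rms 0.00056
```

View pics/w8.png

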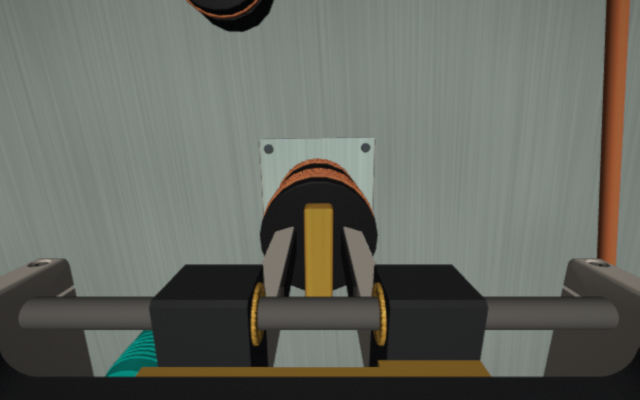

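Free of the jaws, the section is level (0.14° / 0.02° on the black top). Bar top is at 0.170, bar yaw 86.1°, about 90° clockwise from the base's bar. Opening wider and lifting away straight up.

jog_arm(
  rows=[0,0,0,0,0,0,0.4,0,0,0,0,0,0,0.4,0,0,0,0,0,0,0.4,0,0,0.01,0,0,0,0.4,0,0,0.02,0,0,0,0.4,0,0,0.03,0,0,0,0.4,0,0,0.03,0,0,0,0.4,0,0,0.03,0,0,0,0.4],
)

```text
time_s: 12.65
ee_pos: [0.5547, 0.0292, 0.2692]
eef_rot: [1.686, 1.57, 0.048]
force: [0.4, 0.5, 0.9]
grip_width: 0.0563
```

jog_arm(
  rows=[-0.01,0,0.01,0,0,0,0.4,-0.03,0,0,0,0,0,0.4,-0.03,0,0,0,0,0,0.4,-0.03,0,0,0,0,0,0.4,-0.02,0,0,0,0,0,0.4,0,0,0,0,0,0,0.4,0,0,0,0,0,0,0.4],
)

```text
time_s: 13.23
ee_pos: [0.4349, 0.0292, 0.2782]
eef_rot: [1.642, 1.569, 0.005]
force: [0.8, 0.6, 0.3]
grip_width: 0.0563
```

Run:
```python
from h import *
st(); snap('scene','s3'); snap('wrist','w9'); bars('w9'); snap('top','t3'); bars('s3'); bars('t3')
p=load('s3')[0]; cv2.imwrite('pics/s3c.png',cv2.resize(p[80:280,230:480],(750,600),interpolation=2)[:,:,::-1])
```

```text
t 13.23 p [0.4349 0.0292 0.2782] xax [ 0.002  0.    -1.   ] yang -3.83 q [-0.02 -0.01  1.71  0.    1.44  0.05] F [0.8 0.6 0.3] M [-0.07  0.08  0.02] w 0.0563
w9 [328, 0, 54, 5, 263] z80 0.0850 ctr 488.5 227.1 wh 5.0 57.8 yaw -4.0
w9 [430, 162, 22, 59, 1046] z80 0.1703 ctr 555.1 29.0 wh 56.8 16.5 yaw 86.4
w9 [268, 330, 22, 16, 233] z80 0.1204 ctr 372.5 -159.0 wh 15.4 30.2 yaw -58.7
s3 [0, 0, 257, 153, 17688] z80 0.1616 ctr 121.7 -1349.0 wh 68.2 267.2 yaw -0.4
s3 [475, 0, 165, 92, 6276] z80 0.2372 ctr -368.7 392.6 wh 148.2 705.4 yaw -38.3
s3 [373, 3, 20, 13, 165] z80 0.1312 ctr -551.3 -216.2 wh 19.9 76.7 yaw -83.4
s3 [483, 8, 24, 21, 363] z80 0.1752 ctr -550.0 217.2 wh 19.0 64.8 yaw -87.8
s3 [253, 112, 18, 14, 127] z80 0.1193 ctr 351.6 -258.0 wh 56.5 19.0 yaw 73.9
s3 [285, 126, 22, 13, 164] z80 0.1190 ctr 366.7 -147.6 wh 20.9 55.5 yaw -56.0
s3 [192, 130, 15, 15, 117] z80 0.1192 ctr 502.1 -359.7 wh 58.5 15.3 yaw 61.8
s3 [315, 166, 26, 18, 263] z80 0.1695 ctr 557.3 29.3 wh 57.9 19.5 yaw 83.4
s3 [413, 199, 15, 21, 183] z80 0.0851 ctr 491.0 233.2 wh 16.3 59.9 yaw -4.8
t3 [297, 187, 23, 4, 60] z80 0.1715 ctr 558.8 26.4 wh 55.2 6.8 yaw 87.3
t3 [448, 207, 21, 14, 129] z80 0.1224 ctr 498.1 -363.4 wh 55.8 15.0 yaw 63.1
t3 [228, 208, 8, 22, 136] z80 0.0867 ctr 488.7 230.6 wh 15.2 56.8 yaw -4.6
t3 [368, 259, 19, 14, 105] z80 0.1219 ctr 364.5 -150.5 wh 13.1 51.8 yaw -58.0
t3 [411, 268, 21, 9, 94] z80 0.1220 ctr 349.0 -262.1 wh 54.2 11.1 yaw 75.9
```

View pics/s3c.png

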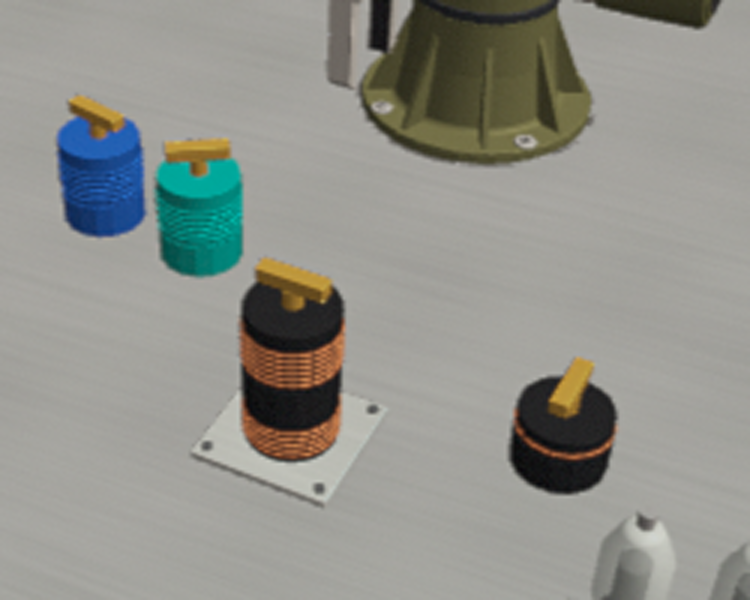

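View pics/w9.png

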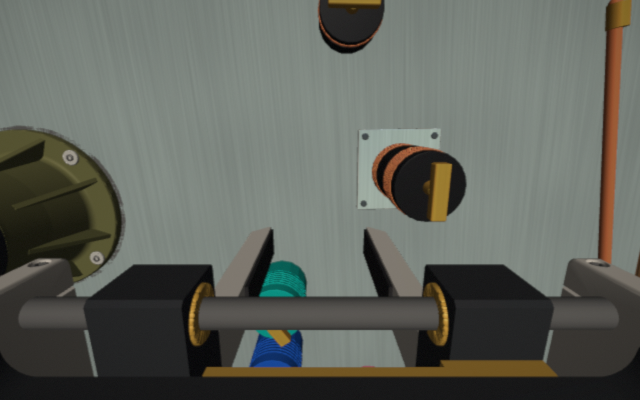

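The scene crop shows the section stacked upright on the base at (293,370), its bar across the base's bar. The short section, look-alikes and valves are in place. The wrist view puts the bar at (440,190), top 0.1703, yaw 86.4°. The arm is clear of everything, so I'm handing in.

```bash
python3 -c "
from h import *
print(ctrl.hand_in()); st()"
```

```text
the job is handed in; nothing more can be done
None
the job is handed in; nothing more can be done
```

I lowered the long black coil section over the base's lug bar, turned it clockwise to the stop, and released it there. I handed in at about 13.4 s of the 38 s allowed.

**Turn:** I felt the stop near 88–91°. Pushing slightly past it only leaned the section about 1.1° in the pads, so I eased back 1° before letting go. The bar now reads 86.4° against the base's -3.3°, about 90° clockwise, good to about 1° because single views of the base's angle varied from -2.3° to -4°.

**Fully home:** the section's bar top measures 0.170 m, which is what a fully seated section should read (0.050 + 0.120).

**Upright:** after the jaws let go, its black top was level to about 0.15°.

**Everything else:** the short section and the look-alikes measured within 1–3 mm of where they first stood, which is the camera scatter. The tool never came near the valves. The highest outside force I read was about 7 N, though I only sampled it at the end of each move.

**Weak check:** the last overhead view was partly hidden by the gripper and gave the bar centre about 4 mm off. The wrist and scene views agree with each other, so I relied on them.

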